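# Tip the draining potatoes from the rocking strainer into the box

### The job

Draw the wooden box right out from under the low dish shelf (its end tab is there for that) and let go of it; then take it afresh, by a side wall so that it lifts level, and set it down squarely on the rubber draining mat, whichever side of the tipping strainer that is on. Push the strainer's handle over towards the mat, past its catch, so that it goes fully over and both potatoes drop into the box. Then ease the strainer slowly back upright by its handle, holding it back so that it does not snap home, and let go; leave the pot, bottle and mug where they are.

Things in the scene. Friction and masses are not known exactly. Their poses are not given: they have to be found in the camera images.
- box: open plywood box, outside 220 (its x) by 140 (its y) by 70 mm high, walls 9 mm thick, about 0.4 kg. Origin at the centre of its underside, z up. It starts partly under the shelf, standing on the worktop, with its -x end and tab sticking out in front. Lift it by pinching a long (y) side wall at mid-length from above; the tab is for drawing only: lifted by it the box sags
- pull (a point): grip point on the box's end tab: a dark wooden upright plate fixed to the middle of the -x end wall, 50 mm long along the box's x, 12 mm thick along its y, from 25 to 65 mm above the worktop; this point is its centre, 136 mm from the box's origin along -x, 45 mm up
- rack: fixed low wooden dish shelf with a stack of plates on it; 180 (its x, depth) by 200 mm (its y), top board from 84 to 94 mm up, plates up to 131 mm, on two side panels 180 mm apart inside; open at the front (-x), box slides out along -x. Origin on the worktop under its centre. The box is clear of it when its origin is more than 200 mm out along the shelf's -x
- mat: fixed dark ribbed rubber draining mat, 230 (its x) by 150 mm, level with the worktop. Parallel to the strainer, its centre 130 mm to the left (+y) or right (-y) of it, the pot on the other side. The upright trough's rim (210 mm up) overhangs the box's place by 15 mm: lower it farther out, then slide it in. Origin at its centre; the box's long axis goes along its x, either way round
- stand: fixed dark steel stand of the tipping strainer: foot 230 (x) by 70 mm (y), two end plates 50 mm wide and 160 mm high, 105 mm before and behind its centre, a small counterweight on the rear one. Origin on the worktop under its centre; its x is the hinge direction, -x is the handle end, facing the robot
- hinge (a point): point on the hinge axis at the strainer's middle, 150 mm above the worktop; axis along the stand's x. The trough itself is stainless, 170 mm long, 150 mm wide over its rims, which are 60 mm above the hinge when upright; tipped fully its lower rim is about 85 mm above the worktop
- skip (a joint): tilt of the strainer about the hinge (rad): 0 upright, positive tipped towards the stand's +y, negative towards its -y, stops at +1.45 and -1.45. A detent holds it at 0 and, once past about 0.75 either way, carries it by itself to the stop (it then runs ahead of a pusher), and holds it there; the way back is the same. Pushing at the handle takes about 5 to 8 N
- handle (a point): grip point on the strainer's handle: a black round bar, 16 mm across, parallel to the hinge, on a flat lever at the trough's robot end; free bar from 89 to 174 mm before the strainer's middle, this point 140 mm before it, 100 mm from the hinge axis (straight above it at 0, so 250 mm above the worktop). A downward gripper closing across the bar can follow it round without turning
- potato_a: potato, about 75 by 60 mm, 0.13 kg; origin at its centre; starts in the strainer's trough
- potato_b: potato, about 75 by 60 mm, 0.13 kg; origin at its centre; starts in the strainer's trough
- pot: steel stock pot with two ear handles, 120 mm across (160 over the ears, along its x), 105 mm high, standing beside the strainer on the side away from the mat; origin under its centre. Leave alone
- bottle: clear plastic bottle, 60 mm across, 190 mm high; origin under its centre. Leave alone
- mug: white mug, 80 mm across, 90 mm high; origin under its centre. Leave alone

How it is judged:
By the outcome, as a careful person would: the job done as asked, in the order asked, and still so for the second after the job is handed in, with the robot touching nothing.
It also fails if it takes over 72 s, if anything falls off the work surface, if the arm or the gripper's body presses on something with over 40 N, if the wrist force passes 120 N, or if a joint passes its speed limit or range.

### The arm

A 7-joint arm with a two-finger parallel gripper is mounted at the origin on the work surface. World frame = base frame: x ahead of the robot, y to its left, z up, the work surface at z = 0. Lengths are in m, angles in rad, forces in N, time in s.
With the tool pointing down it reaches from about 0.425 to 0.875 m from the base axis. Payload 8.4 kg.
Tool frame: the origin (TCP) lies between the finger pads; the fingertips stand 19 mm ahead of it and the grasp point (between the pads) is the TCP; z points along the fingers, x is the direction in which the jaws open and shut, and the axes are right-handed (so a half turn about z gives the same grasp; the last joint's range is limited). The gripper opens to 85 mm and grips with 20 to 120 N. Pads are 22 mm wide; open, the fingers measure 114 mm over their backs; the gripper's body (76 mm by 85 mm) begins 54 mm behind the grasp point. The pads swing forward as they close: fully open they stand 13 mm farther back than shut.
Start: joints at [-1.357, 0.333, 0.04, 1.465, -0.013, 1.343, -0.059], TCP at [0.2, 0.618, 0.224] pointing down, gripper open.
Joint ranges: [-2.58, 2.58], [-0.38, 2.09], [-1.3, 1.39], [0.25, 2.4], [-1.5, 4.64], [0.08, 2.09], [-2.65, 2.65]. Speed limits (rad/s): [2.22, 2.22, 2.79, 2.79, 3.14, 3.14, 3.14].

### API

Orientations are given as [roll, pitch, yaw] about the fixed x, y, z axes, in that order (R = Rz(yaw) Ry(pitch) Rx(roll)).
In Python, from station import move_pose, move_linear, movej, gripper_open, gripper_close, sleep, inverse_kinematics, observe, grab_frame, camera_params, PlanningError, job_done gives the robot as it stands. The module is installed in compiled form; this text tells all that it offers. Calls block until the motion is done:
- move_pose(position, orientation): joint-space move of the TCP to a pose.
- move_linear(position, rotation=None, max_speed=0.15): straight line of the TCP; rotation=None keeps the orientation; max_speed is the mean speed in m/s.
- movej(angles): joint-space move.
- gripper_open() and gripper_close(): open the fingers fully, or close them until they stop; the grip force is fixed at half the most.
- sleep(seconds).
- inverse_kinematics(position, orientation): joint angles nearest the present ones, or None.
- observe(): the state.
- grab_frame(name): name is "scene" or "side" or "wrist"; returns the picture (384x512x3 uint8, red, green, blue); there is no depth.
- camera_params(name): a dict with "fx", "fy", "cx", "cy" (pixels), "dist" ([k1, k2, p1, p2, k3] as OpenCV has them; the pictures are not rectified), "R" (3x3) and "t" (3): a world point X has camera coordinates R X + t. Camera axes: x right, y down, z forward; pixel columns grow to the right and rows downward; lengths in m; the calibration is good to about 2 mm. A picture is of the moment at which its call begins: read the wrist's pose just before it. camera_params takes no time and is no camera call; for the wrist camera it gives the pose at the moment of the call.
A pose or a line that the arm cannot do raises PlanningError and nothing moves.
- job_done(): hands the job in, once; it reports no verdict.
The state is a dict: "clock": time; "joints": joint angles; "joint_velocities": joint speeds; "joint_torque": joint torques, N m; "eef_pos": TCP position; "tool_rot": TCP orientation; "force": force on the tool from outside, world axes, zero at the start; "ft_torque": the same for the moment, N m; "grip_width": opening from 0.0 (shut) to 1.0 (fully open).
Only numpy, scipy, OpenCV 4.12 (cv2) and the standard library are available. Lean on these libraries where they do the work, as an engineer would, in place of code of your own. Each camera call takes 0.05 s, during which the arm holds its last target.

## Working session

There is one attempt and no reset: what is moved stays moved. The work goes in short steps, each a Python script; the robot and the scene stay as the last script left them, time stands still between calls to the robot, and variables do not carry over. Pictures are saved under pics/ and viewed, and the job is handed in when it is done.

```bash
mkdir -p pics; ls; python3 - <<'E'
from station import *
import cv2
o=observe();print(o)
for n in("scene","side","wrist"):
    f=grab_frame(n);cv2.imwrite(f"pics/a_{n}.png",f[:,:,::-1])
    p=camera_params(n);print(n,p)
E
```

```text
pics
{'clock': 0.0, 'joints': array([-1.35719399,  0.33394186,  0.0398778 ,  1.46629719, -0.01339221,
        1.34330644, -0.05848568]), 'joint_velocities': array([-0.00102767,  0.00110077,  0.00112673, -0.00094991, -0.00013671,
       -0.00116508, -0.00063417]), 'joint_torque': array([ 6.81120546e-04, -6.58559918e+01,  1.36622854e+00, -4.05567563e+01,
        1.69100915e-02,  1.28141741e-02, -6.58119149e-06]), 'eef_pos': array([0.19990749, 0.61798766, 0.22328865]), 'tool_rot': array([3.14146850e+00, 1.68232666e-03, 1.25798863e+00]), 'force': array([ 0.60116507, -0.32485036,  0.08978537]), 'ft_torque': array([ 0.02711609, -0.05388122, -0.02614138]), 'grip_width': 1.0024284452702648}
scene {'fx': 390.20605790277205, 'fy': 390.20605790277205, 'cx': 264.3360665273116, 'cy': 194.45822057617738, 'dist': array([0.01006497, 0.        , 0.        , 0.        , 0.        ]), 'R': array([[-0.46609532,  0.88471905, -0.00523034],
       [ 0.79725287,  0.4174378 , -0.43604305],
       [-0.38359225, -0.20740752, -0.89991061]]), 't': array([ 0.35025339, -0.36556422,  1.48346619])}
side {'fx': 416.91775838228443, 'fy': 416.91775838228443, 'cx': 256.9439923951392, 'cy': 188.5991362533808, 'dist': array([-0.00357339,  0.        ,  0.        ,  0.        ,  0.        ]), 'R': array([[-0.98231122, -0.18722815,  0.00320701],
       [-0.14523855,  0.75097483, -0.64416036],
       [ 0.11819657, -0.63323173, -0.76488375]]), 't': array([0.57454022, 0.26174323, 1.14138515])}
wrist {'fx': 278.34615709888504, 'fy': 278.34615709888504, 'cx': 259.37966951047974, 'cy': 194.94917400334603, 'dist': array([-0.06454436,  0.        ,  0.        ,  0.        ,  0.        ]), 'R': array([[ 0.30738077,  0.95158604, -0.00103105],
       [ 0.89858945, -0.28990496,  0.32938142],
       [ 0.31313585, -0.102172  , -0.94419639]]), 't': array([-0.6484472 , -0.04197764,  0.38141041])}
```

View pics/a_scene.png

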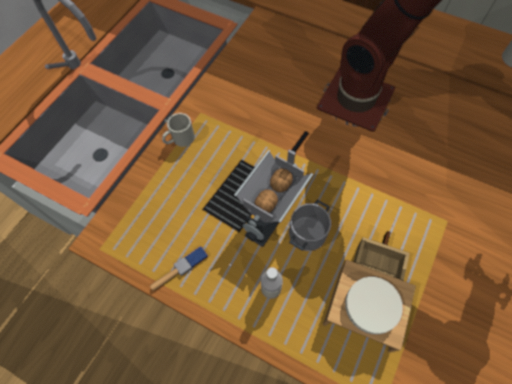

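View pics/a_side.png

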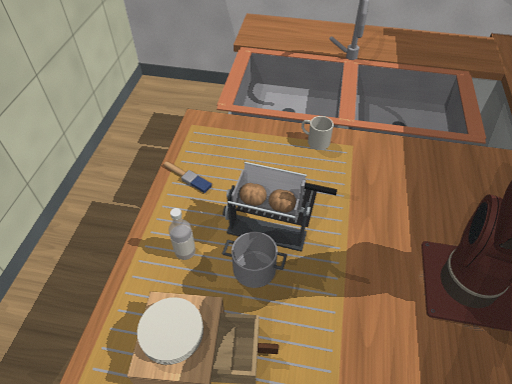

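View pics/a_wrist.png

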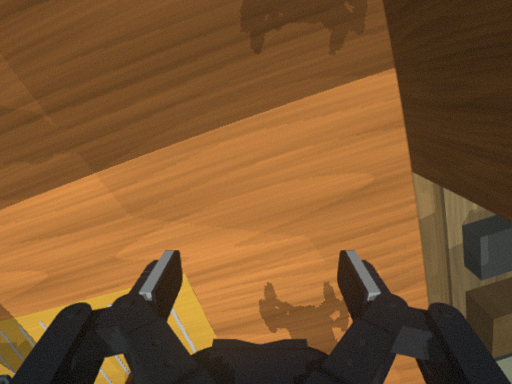

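Mat is on the image-left (−y) side of the strainer; the pot is on +y. The box sits under the shelf at lower right with its tab pointing toward the robot. I'll enlarge some crops to get pixel positions.

```bash
python3 - <<'E'
import cv2
def crop(src,x,y,w,h,s,name):
    f=cv2.imread(src)[y:y+h,x:x+w]; f=cv2.resize(f,None,fx=s,fy=s,interpolation=cv2.INTER_CUBIC)
    for i in range(0,w,20):
        cv2.putText(f,str(x+i),(i*s,8),0,.3,(0,0,255),1); cv2.line(f,(i*s,10),(i*s,16),(0,0,255),1)
    for j in range(0,h,20):
        cv2.putText(f,str(y+j),(0,j*s+4),0,.3,(0,0,255),1)
    cv2.imwrite(name,f)
crop('pics/a_scene.png',190,120,150,130,5,'pics/b1.png')
crop('pics/a_scene.png',310,225,130,120,5,'pics/b2.png')
crop('pics/a_side.png',210,150,150,140,4,'pics/b3.png')
crop('pics/a_side.png',120,280,170,104,4,'pics/b4.png')
E
```

```text
(no output)
```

View pics/b1.png

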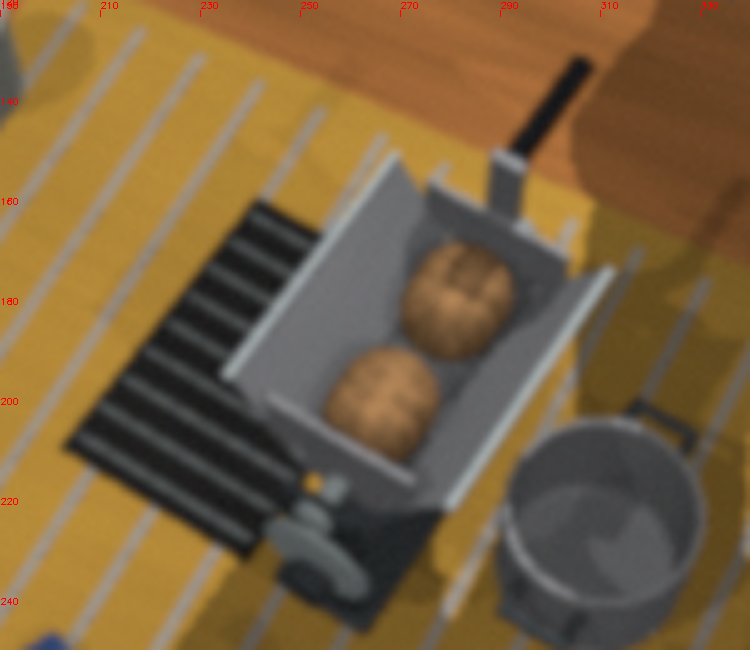

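View pics/b2.png

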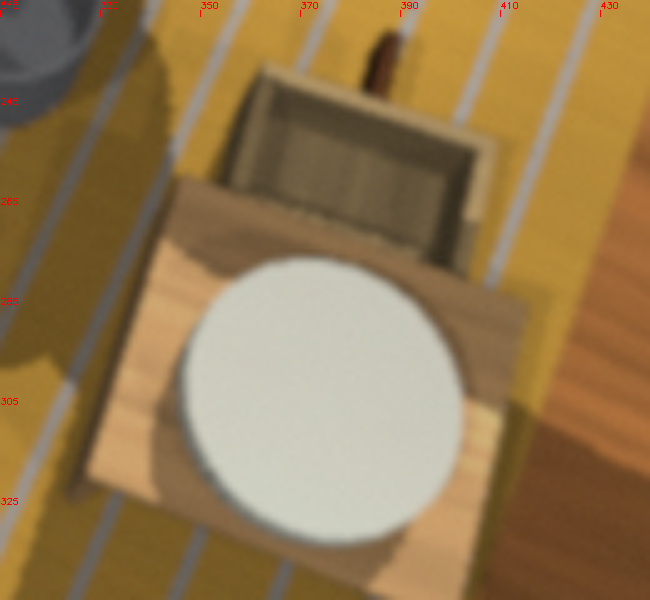

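View pics/b3.png

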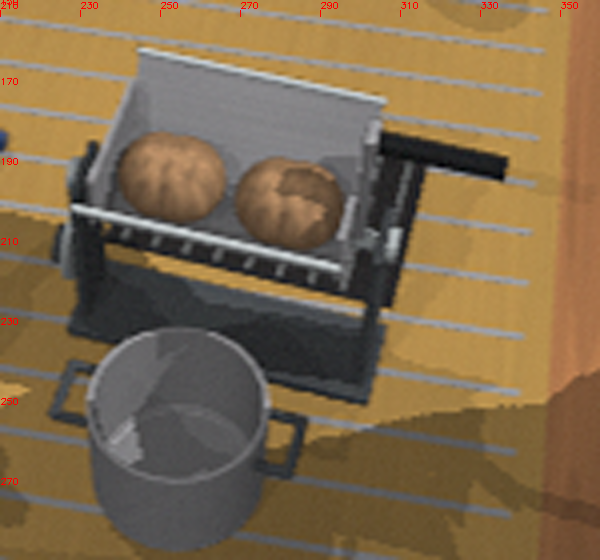

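View pics/b4.png

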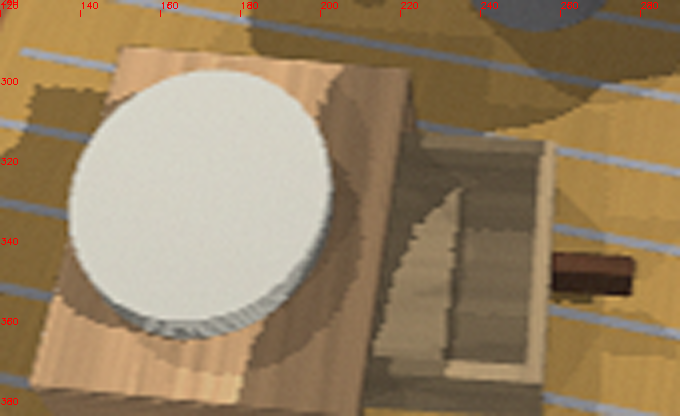

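```bash
cat > h.py <<'E'
import numpy as np,cv2
from station import *
def ray(cam,uv,p=None):
    p=p or camera_params(cam)
    K=np.array([[p['fx'],0,p['cx']],[0,p['fy'],p['cy']],[0,0,1]])
    n=cv2.undistortPoints(np.array([[uv]],float),K,p['dist'])[0,0]
    R=np.array(p['R']);t=np.array(p['t'])
    return -R.T@t, R.T@np.array([n[0],n[1],1])
def onz(cam,uv,z,p=None):
    c,d=ray(cam,uv,p); return (c+d*(z-c[2])/d[2])
def proj(cam,X,p=None):
    p=p or camera_params(cam)
    K=np.array([[p['fx'],0,p['cx']],[0,p['fy'],p['cy']],[0,0,1]])
    return cv2.projectPoints(np.array(X,float).reshape(-1,1,3),cv2.Rodrigues(np.array(p['R']))[0],np.array(p['t']),K,p['dist'])[0][:,0]
E
python3 - <<'E'
from h import *
np.set_printoptions(precision=4,suppress=True)
for l,c,z,ps in [("box","scene",.07,[(362.4,238),(408.4,253)]),("box","side",.07,[(257.5,315),(255.7,375.5)]),
 ("tab","scene",.065,[(388.4,231.6),(385.6,243.4)]),("tab","side",.065,[(278.2,346),(258,345.5)]),
 ("rack","scene",.094,[(346.4,260.4),(415,286),(327.6,320)]),("rack","side",.094,[(223,297),(149.5,292),(127.5,376)]),
 ("mat","scene",0.0,[(242,160),(203,209.4),(240,232)]),
 ("rimL","scene",.21,[(269.4,150.6),(235,195)]),("rimL","side",.21,[(306.3,175),(245,162.5)]),
 ("rimR","scene",.21,[(312.4,173.6),(280,221.4)]),("rimR","side",.21,[(295,217),(228,202)]),
 ("hand","scene",.25,[(307,133),(293,151)]),("hand","side",.25,[(336.8,192.5),(305,185)])]:
    P=[onz(c,p,z)[:2] for p in ps]; d=P[1]-P[0]
    print(l,c,*P,"d len ang",np.hypot(*d),np.degrees(np.arctan2(d[1],d[0])))
E
```

```text
box scene [0.5437 0.2219] [0.5245 0.3579] d len ang 0.13738434853968737 98.0168759334882
box side [0.541 0.224] [0.519  0.3616] d len ang 0.13934199678277717 99.10704899823136
tab scene [0.4861 0.284 ] [0.5253 0.2895] d len ang 0.039667319661375273 7.8956741744025924
tab side [0.4803 0.2865] [0.5265 0.2942] d len ang 0.046888725199978575 9.443011154397105
rack scene [0.6381 0.2049] [0.6174 0.3999] [0.8126 0.2232] d len ang 0.19612561691829425 96.05480131616675
rack side [0.6302 0.2052] [0.8102 0.2264] [0.7883 0.4213] d len ang 0.18133923616960365 6.737912405815742
mat scene [ 0.4395 -0.2528] [ 0.664  -0.2745] [ 0.6763 -0.1277] d len ang 0.22554210598194457 -5.505899732634509
rimL scene [ 0.4789 -0.1257] [ 0.6503 -0.1434] d len ang 0.17230480645416937 -5.897435974542801
rimL side [ 0.4749 -0.125 ] [ 0.6455 -0.139 ] d len ang 0.17114495676193203 -4.6878632499700155
rimR scene [0.4904 0.0172] [0.6626 0.0016] d len ang 0.17287331146493723 -5.184576058306603
rimR side [0.4866 0.0188] [0.6594 0.0043] d len ang 0.1733776369553214 -4.795581881615506
hand scene [ 0.3993 -0.0463] [ 0.4721 -0.0553] d len ang 0.07335508539491739 -7.038361537009499
hand side [ 0.3943 -0.0451] [ 0.474  -0.0544] d len ang 0.0801611140895095 -6.692076316551705
```

```bash
cat >> h.py <<'E'
np.set_printoptions(precision=4,suppress=True)
S=np.array([.569,-.0614]); SY=np.radians(-5.2)
sx=np.array([np.cos(SY),np.sin(SY)]); sy=np.array([-sx[1],sx[0]])
M=S-.13*sy
def st(x,y,z): return [*(S+x*sx+y*sy),z]
def down(yaw): return [np.pi,0,(yaw+np.pi)%(2*np.pi)-np.pi]
def arc(th,x=-.142,r=.1): return st(x,r*np.sin(th),.15+r*np.cos(th))
BY=np.radians(8.5); bx=np.array([np.cos(BY),np.sin(BY)]); by=np.array([-bx[1],bx[0]])
B=np.array([.6413,.3073])
E
python3 - <<'E'
from h import *
print("mug",onz("scene",(183,117),.09),onz("side",(321,122),.09))
print("pot",onz("scene",(310,213),.105),onz("side",(256,251),.105))
print("bottle",onz("scene",(271,273),.19),onz("side",(176,213),.19))
T=[*(B-.136*bx),.047]; print("tab",T)
pull=[*(B-.136*bx-.15*np.array([np.cos(np.radians(7)),np.sin(np.radians(7))])),.047]
B2=np.array(pull[:2])+.136*bx
W=[*(B2-.0655*by),.052]
def ik(n,p,yaw):
    for k in(0,np.pi):
        q=inverse_kinematics(p,down(yaw+k)); print(n,np.array(p),round(np.degrees(yaw+k)),q)
ik("tab",T,BY+np.pi/2);ik("pull",pull,BY+np.pi/2)
ik("wall",W,BY+np.pi/2)
ik("wallup",[*W[:2],.36],BY+np.pi/2)
Mw=M-.0655*sy
ik("matup",[*(Mw-.04*sy),.36],SY+np.pi/2)
ik("mat",[*(Mw-.04*sy),.055],SY+np.pi/2)
ik("hover",arc(0)[:2]+[.33],SY+np.pi/2)
ik("h0",arc(0),SY+np.pi/2);ik("h1",arc(-1.45),SY+np.pi/2)
E
```

```text
mug [ 0.4285 -0.4847  0.09  ] [ 0.4538 -0.4891  0.09  ]
pot [0.5578 0.0526 0.105 ] [0.5746 0.069  0.105 ]
bottle [0.7927 0.0421 0.19  ] [0.7853 0.0488 0.19  ]
tab [np.float64(0.5067938425827793), np.float64(0.28719792008637296), 0.047]
tab [0.5068 0.2872 0.047 ] 98 [-0.7971  0.3588  0.2456  1.8342 -0.1043  0.961   1.2124]
tab [0.5068 0.2872 0.047 ] 278 [-1.0595  0.3964  0.5685  1.8473 -0.2546  0.9706 -1.8035]
pull [0.3579 0.2689 0.047 ] 98 [-0.9526  0.1038  0.2195  2.146  -0.0289  0.8945  1.003 ]
pull [0.3579 0.2689 0.047 ] 278 [-1.1968  0.1043  0.4785  2.1567 -0.0616  0.8932 -2.1043]
wall [0.5021 0.2242 0.052 ] 98 [-0.7792  0.2966  0.3221  1.9133 -0.1141  0.9493  1.3155]
wall [0.5021 0.2242 0.052 ] 278 [-1.0074  0.3269  0.5939  1.9239 -0.2218  0.9555 -1.7314]
wallup [0.5021 0.2242 0.36  ] 98 [-0.839   0.0849  0.3686  1.4973 -0.0306  1.565   1.2477]
wallup [0.5021 0.2242 0.36  ] 278 [-1.0252  0.0854  0.5725  1.5054 -0.0462  1.5644 -1.8764]
matup [ 0.5477 -0.2959  0.36  ] 85 [-0.1528  0.2905  0.7621  1.3337 -0.1991  1.5945  2.0632]
matup [ 0.5477 -0.2959  0.36  ] 265 [-0.2292  0.3135  0.877   1.3371 -0.2394  1.5993 -1.0454]
mat [ 0.5477 -0.2959  0.055 ] 85 [-0.334   0.642   1.0367  1.7541 -0.6135  1.1089  2.3848]
mat [ 0.5477 -0.2959  0.055 ] 265 [-0.2444  0.5642  0.8865  1.7505 -0.4931  1.066  -0.8487]
hover [ 0.4276 -0.0485  0.33  ] 85 [-0.2222 -0.1707  0.2     1.7903  0.0338  1.5187  1.4533]
hover [ 0.4276 -0.0485  0.33  ] 265 [-0.8188 -0.2703  0.6762  1.8093  0.168   1.5455 -1.8264]
h0 [ 0.4276 -0.0485  0.25  ] 85 [-0.928  -0.2777  0.7964  1.9534  0.2006  1.3887  1.2922]
h0 [ 0.4276 -0.0485  0.25  ] 265 [-0.8051 -0.2392  0.7049  1.9505  0.1571  1.3771 -1.8064]
h1 [ 0.4186 -0.1474  0.1621] 85 [-1.0401 -0.2887  1.1485  2.0631  0.2809  1.213   1.4717]
h1 [ 0.4186 -0.1474  0.1621] 265 [-0.8441 -0.1801  1.014   2.0604  0.1651  1.1819 -1.5621]
```

```bash
python3 - <<'E'
from h import *
T=[*(B-.136*bx),.047]; o=down(BY-np.pi/2)
move_pose([T[0],T[1],.16],o)
s=observe();print(s['clock'],s['eef_pos'],s['joints'])
p=camera_params("wrist");f=grab_frame("wrist")
for X in ([*T[:2],.065],[*(B-.11*bx+.07*by),.07],[*(B-.11*bx-.07*by),.07]):
    u=proj("wrist",X,p)[0];print(u);cv2.circle(f,tuple(int(v) for v in u),3,(255,0,0),-1)
cv2.imwrite("pics/c1.png",f[:,:,::-1])
E
```

```text
1.8167 [0.5064 0.2883 0.16  ] [-1.079   0.2624  0.5747  1.7416 -0.1534  1.1823 -1.8813]
[260.2618 192.8535]
[181.3767 166.6398]
[339.3562 167.1346]
```

View pics/c1.png

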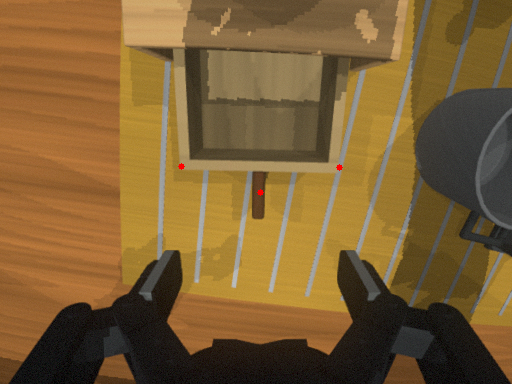

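The wrist view shows the tab at about (258,195). The box's front rim corners are at (179,172) and (338,170), within 4 mm of my prediction. Next: grip the tab and draw the box out.

```bash
sed -i 's/^B=.*/B=np.array([.6375,.3075])/; s/radians(8.5); bx/radians(8.0); bx/' h.py; python3 - <<'E'
from h import *
T=np.array([*(B-.138*bx),.047]); o=down(BY-np.pi/2)
move_linear(list(T),o,max_speed=.12)
gripper_close(); s=observe();print(s['clock'],s['grip_width'],s['force'],s['eef_pos'])
a=np.radians(7); P=T-.15*np.array([np.cos(a),np.sin(a),0])
move_linear(list(P),o,max_speed=.06)
s=observe();print(s['clock'],s['grip_width'],s['force'],s['eef_pos'])
gripper_open();sleep(.1)
f=grab_frame("scene");cv2.imwrite("pics/d_scene.png",f[:,:,::-1])
move_linear([P[0]+0.0,P[1],.17],o,max_speed=.15)
p=camera_params("wrist");f=grab_frame("wrist");s=observe();print(s['clock'],s['eef_pos'])
Bn=P[:2]+.138*bx
for X in ([*(Bn-.11*bx+.07*by),.07],[*(Bn-.11*bx-.07*by),.07],[*(Bn+.11*bx-.07*by),.07],[*(Bn+.11*bx+.07*by),.07]):
    u=proj("wrist",X,p)[0];print(u);cv2.circle(f,tuple(int(v) for v in u),2,(255,0,0),-1)
cv2.imwrite("pics/d_wrist.png",f[:,:,::-1]); print("Bn",Bn)
np.savez("d.npz",**{k:np.array(p[k]) for k in p})
E
```

```text
3.6333 0.12008615605109431 [-2.4588 -1.3146  5.6017] [0.5009 0.2883 0.0473]
6.2833 0.11713475315419664 [4.0307 0.8739 4.757 ] [0.3518 0.27   0.0471]
8.1667 [0.3515 0.2695 0.169 ]
[181.9755 162.1452]
[335.0489 162.1646]
[ 353.1407 -126.7131]
[ 163.7255 -126.7689]
Bn [0.4886 0.2892]
```

View pics/d_wrist.png

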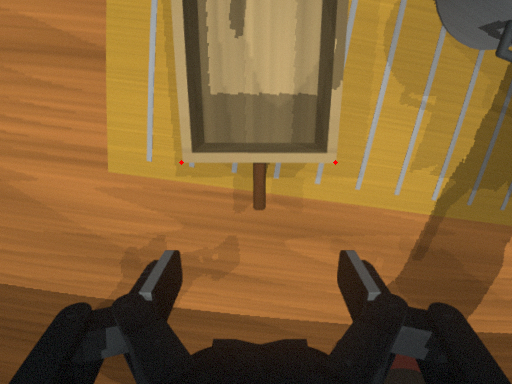

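View pics/d_scene.png

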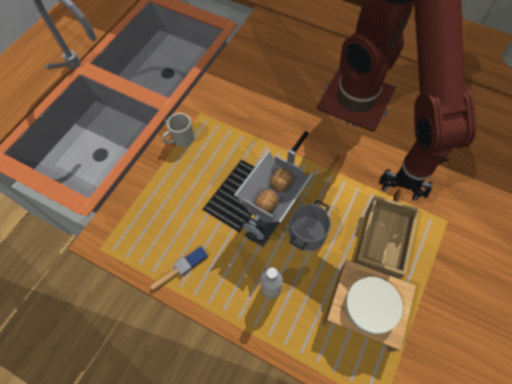

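The box is clear of the shelf (about 226 mm out) and upright, with its corners where I predicted. Next: grip the −y long wall at mid-length.

```bash
python3 - <<'E'
from h import *
Bn=np.array([.4886,.2892]); o=down(BY-np.pi/2)
W=Bn-.0663*by
move_linear([*W,.17],o,max_speed=.2)
move_linear([*W,.052],o,max_speed=.12)
gripper_close(); s=observe();print(s['clock'],s['grip_width'],s['force'],s['ft_torque'],s['eef_pos'])
move_linear([*W,.10],o,max_speed=.08)
s=observe();print(s['clock'],s['grip_width'],s['force'],s['ft_torque'],s['eef_pos'])
for n in("scene","side"):
    cv2.imwrite(f"pics/e_{n}.png",grab_frame(n)[:,:,::-1])
E
```

```text
10.9083 0.08006838067230504 [-1.4528  1.3014  3.5662] [ 0.1811  0.2883 -0.0192] [0.4979 0.2239 0.0523]
11.6583 0.08108698801779199 [ 0.2087 -0.357  -4.1273] [-0.2148  0.0171  0.0141] [0.4976 0.2235 0.0998]
```

View pics/e_side.png

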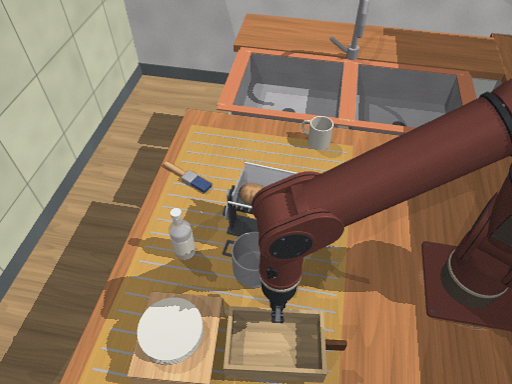

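View pics/e_scene.png

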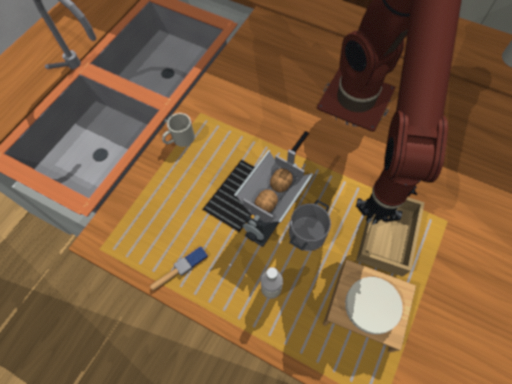

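```bash
python3 - <<'E'
from h import *
s=observe(); p=s['eef_pos']
move_linear([p[0],p[1],.37],None,max_speed=.2)
o=down(SY-np.pi/2); Mw=M-.0663*sy
move_linear([*(Mw-.04*sy),.37],o,max_speed=.22)
s=observe();print(s['clock'],s['grip_width'],s['force'],s['eef_pos'],s['joints'])
move_linear([*(Mw-.04*sy),.075],o,max_speed=.15)
s=observe();print(s['clock'],s['grip_width'],s['force'],s['eef_pos'],s['joints'])
for n in("scene","side"):
    cv2.imwrite(f"pics/f_{n}.png",grab_frame(n)[:,:,::-1])
f=cv2.imread("pics/f_scene.png")[110:290,150:350];cv2.imwrite("pics/f1.png",cv2.resize(f,None,fx=3.3,fy=3.3,interpolation=2))
E
```

```text
15.7833 0.08115953070347548 [-0.0002 -0.0685 -4.7817] [ 0.5478 -0.296   0.3701] [-0.332   0.3666  1.0617  1.3202 -0.3195  1.6331 -0.9811]
17.9 0.08219200115842668 [ 0.5964  0.0749 -3.6703] [ 0.5479 -0.2969  0.0756] [-0.2689  0.5501  0.9243  1.7348 -0.4867  1.1033 -0.8506]
```

View pics/f1.png

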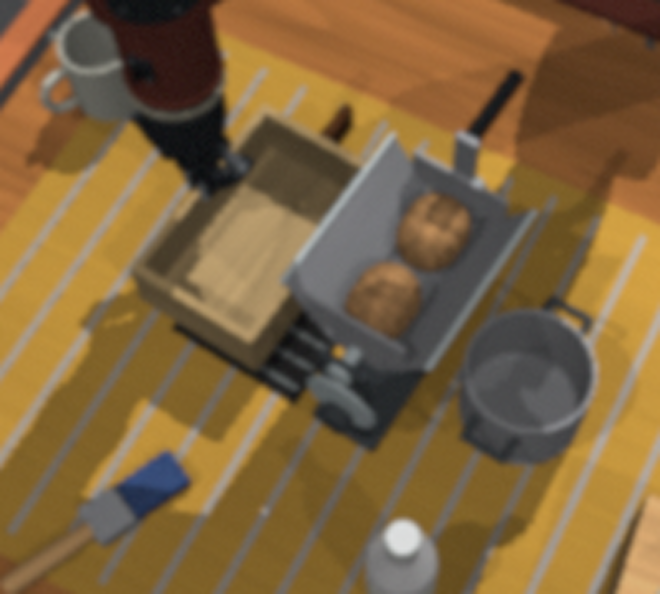

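View pics/f_side.png

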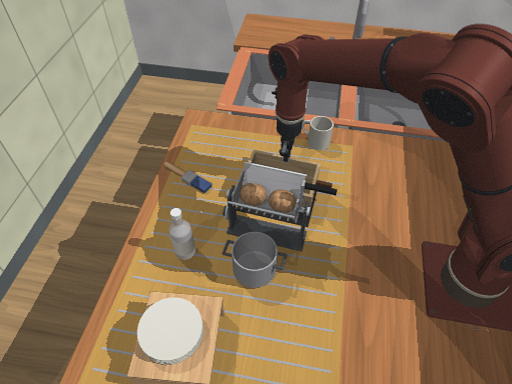

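```bash
python3 - <<'E'
from h import *
C=M-.04*sy
for X in [(-.11,-.07),(.11,-.07),(.11,.07)]:
    q=[*(C+X[0]*sx+X[1]*sy),.0933]; print(X,q,proj("scene",q)[0],(proj("scene",q)[0]-[150,110])*3.3)
P=[onz("scene",u,.0933) for u in [(230.3,143.9),(190.3,191.2)]];d=P[1]-P[0];print(P,np.hypot(*d[:2]),np.degrees(np.arctan2(d[1],d[0])))
E
```

```text
(-0.11, -0.07) [np.float64(0.4377008969047759), np.float64(-0.2904426718460771), 0.0933] [230.7373 140.5181] [266.4329 100.7099]
(0.11, -0.07) [np.float64(0.6567954646002894), np.float64(-0.31038183948958875), 0.0933] [189.9455 190.5352] [131.82   265.7661]
(0.11, 0.07) [np.float64(0.6694840258279786), np.float64(-0.17095802368335286), 0.0933] [226.7311 213.0529] [253.2127 340.0747]
[array([ 0.4499, -0.2851,  0.0933]), array([ 0.6582, -0.3082,  0.0933])] 0.2096304256292416 -6.317360909137548
```

```bash
python3 - <<'E'
from h import *
C=M-.04*sy
f=cv2.imread("pics/f_scene.png")
g=cv2.resize(f[125:230,180:280],None,fx=7,fy=7,interpolation=2)[:600]
for z,c in((.0933,(0,0,255)),(.0233,(255,0,0))):
  for X in [(-.11,-.07),(.11,-.07),(.11,.07),(-.11,.07)]:
    u=(proj("scene",[*(C+X[0]*sx+X[1]*sy),z])[0]-[180,125]+.5)*7
    cv2.circle(g,tuple(int(v) for v in u),3,c,-1)
cv2.imwrite("pics/f2.png",g)
E
```

```text
(no output)
```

View pics/f2.png

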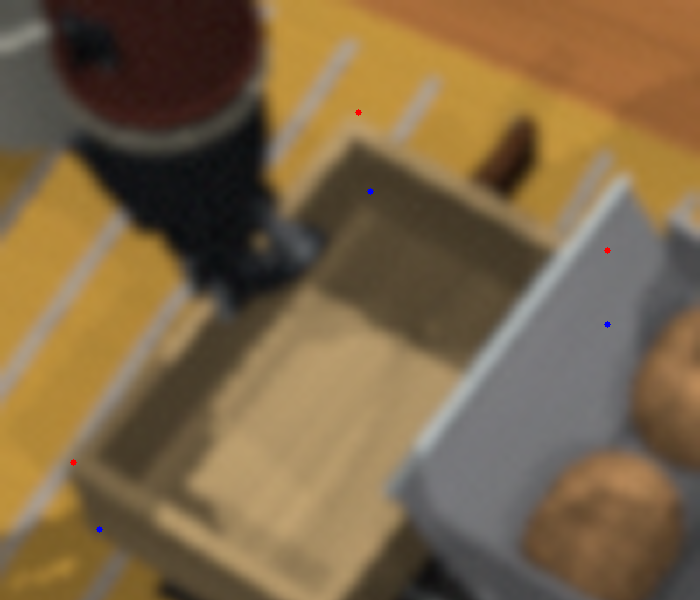

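The box hangs with its near end about 10–15 mm low. The far corners are as predicted; the near corner shows at (231,144) against a predicted (231,140.5). Setting it down should level it. I'll slide it in and lower it.

```bash
python3 - <<'E'
from h import *
o=down(SY-np.pi/2); Mw=M-.0663*sy
move_linear([*Mw,.074],o,max_speed=.08)
move_linear([*Mw,.052],o,max_speed=.03)
s=observe();print(s['clock'],s['grip_width'],s['force'],s['ft_torque'],s['eef_pos'])
gripper_open();sleep(.1)
move_linear([*Mw,.15],o,max_speed=.15)
s=observe();print(s['clock'],s['eef_pos'],s['force'])
p=camera_params("wrist");f=grab_frame("wrist")
for X in [(-.11,-.07),(.11,-.07),(.11,.07),(-.11,.07)]:
    u=proj("wrist",[*(M+X[0]*sx+X[1]*sy),.07],p)[0];print(u);cv2.circle(f,tuple(int(v) for v in u),2,(255,0,0),-1)
cv2.imwrite("pics/g_w.png",f[:,:,::-1])
f=grab_frame("scene")[:,:,::-1]
g=cv2.resize(f[125:230,180:280],None,fx=7,fy=7,interpolation=2)[:600].copy()
for z,c in((.07,(0,0,255)),(.0,(255,0,0))):
  for X in [(-.11,-.07),(.11,-.07),(.11,.07),(-.11,.07)]:
    u=(proj("scene",[*(M+X[0]*sx+X[1]*sy),z])[0]-[180,125]+.5)*7
    cv2.circle(g,tuple(int(v) for v in u),3,c,-1)
cv2.imwrite("pics/g_s.png",g)
E
```

```text
19.5333 0.0809958711018215 [-3.7451  2.0502  4.7199] [0.297  0.9191 0.0075] [ 0.5509 -0.257   0.0523]
21.1667 [ 0.5509 -0.2564  0.1492] [-0.093   1.235  -1.5367]
[262.6924 300.5218]
[264.0021  61.7858]
[84.0349 65.4603]
[126.759  298.7646]
```

View pics/g_w.png

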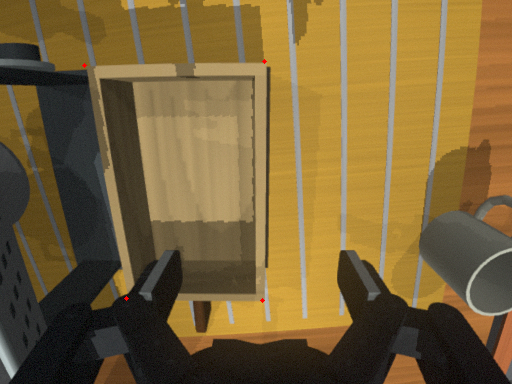

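View pics/g_s.png

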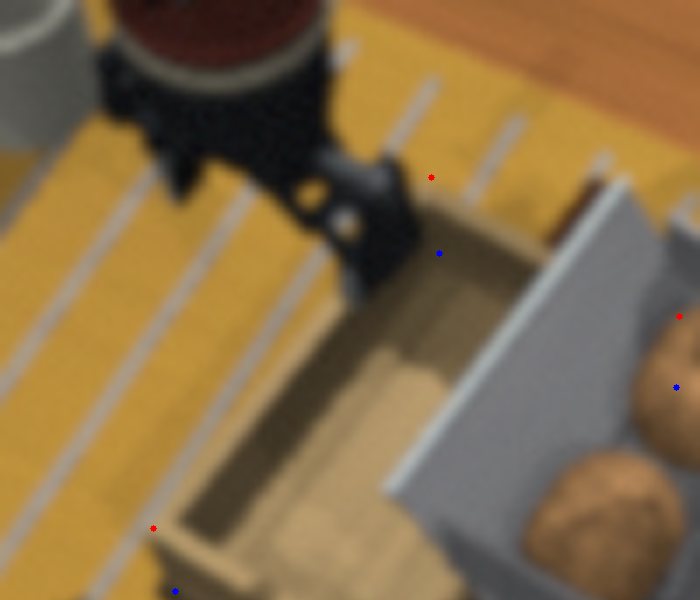

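```bash
python3 - <<'E'
from h import *
p=camera_params("wrist");f=cv2.imread("pics/g_w.png")
for X in [(-.115,-.075),(.115,-.075),(.115,.075),(-.115,.075)]:
    print(X,proj("wrist",[*(M+X[0]*sx+X[1]*sy),.0],p)[0])
g=cv2.resize(f[45:325,230:310],None,fx=2.1,fy=2.1,interpolation=0)
a=cv2.resize(f[45:125,70:290],None,fx=3.5,fy=3.5,interpolation=0)
b=cv2.resize(f[240:320,70:290],None,fx=3.5,fy=3.5,interpolation=0)
cv2.imwrite("pics/g2.png",np.vstack([a,b]))
E
```

```text
(-0.115, -0.075) [266.0472 265.6621]
(0.115, -0.075) [267.926  64.853]
(0.115, 0.075) [118.7708  67.1019]
(-0.115, 0.075) [147.4577 264.8299]
```

View pics/g2.png

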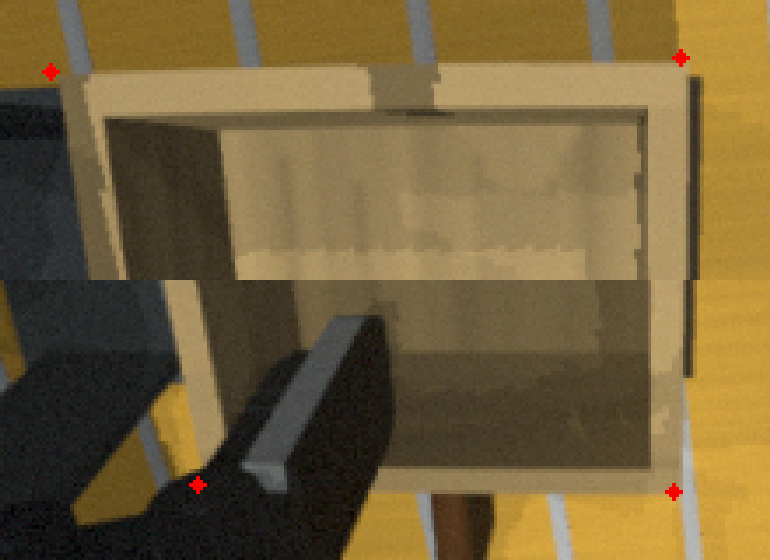

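The mat's visible corner at (267.7,267.4) and the box's corners show the same offset from prediction, so the box sits within about 1 mm of the mat centre and square to it. Now the handle.

```bash
python3 - <<'E'
from h import *
o=down(SY-np.pi/2)
p=observe()['eef_pos']
move_linear([p[0],p[1],.36],None,max_speed=.25)
h=arc(0)
move_linear([*h[:2],.34],o,max_speed=.22)
s=observe();print(s['clock'],s['eef_pos'],s['joints'])
p=camera_params("wrist");f=grab_frame("wrist")
for x in(-.174,-.142,-.095):
    u=proj("wrist",st(x,0,.25),p)[0];print(u);cv2.circle(f,tuple(int(v) for v in u),2,(255,0,0),-1)
cv2.imwrite("pics/h_w.png",f[:,:,::-1])
E
```

```text
23.5083 [ 0.4279 -0.0495  0.3398] [-0.8816 -0.289   0.7174  1.7912  0.1889  1.5711 -1.848 ]
[257.6311 227.2663]
[257.5219 195.4755]
[257.3508 143.7719]
```

View pics/h_w.png

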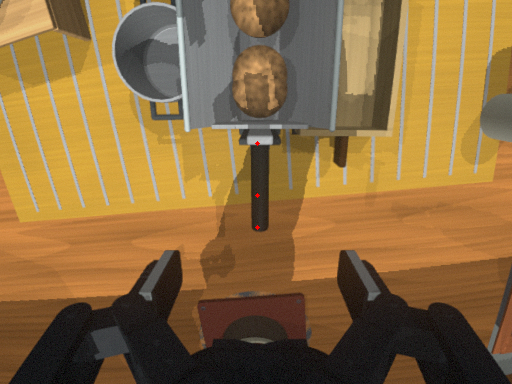

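```bash
sed -i 's/^S=np.array([^)]*)/S=np.array([.566,-.0632])/; s/^M=.*/M=np.array([.5572,-.1909])/' h.py; python3 - <<'E'
from h import *
o=down(SY-np.pi/2)
move_linear([*arc(0)[:2],.34],o,max_speed=.1)
move_linear(arc(0),o,max_speed=.12)
gripper_close()
s=observe();print(s['clock'],s['grip_width'],s['force'],s['eef_pos'])
for th in np.arange(-.2,-1.01,-.2):
    move_linear(arc(th),o,max_speed=.07)
    s=observe();print(round(th,2),s['clock'],s['grip_width'],s['force'],s['eef_pos']-np.array(arc(th)),s['joints'][1:3])
f=grab_frame("side");cv2.imwrite("pics/i_side.png",f[:,:,::-1])
E
```

```text
25.475 0.0006365186195436557 [-1.0305 -0.032   6.9771] [ 0.4251 -0.0502  0.2508]
-0.2 25.9083 -0.0011236871466739316 [-1.0454  0.979   9.7091] [0.0006 0.0003 0.0009] [-0.2777  0.784 ]
-0.4 26.3417 -0.0009699957256258143 [-3.6213 -1.6559 14.043 ] [ 0.0006 -0.0003  0.0013] [-0.2799  0.8156]
-0.6 26.775 -0.0011836558840956628 [-5.5648 -8.1754 16.2387] [ 0.0004 -0.002   0.0013] [-0.277   0.8521]
-0.8 27.2083 -0.001087661814202375 [-0.6361 -0.1302  0.7959] [-0.0001  0.0005 -0.0001] [-0.2675  0.8883]
-1.0 27.6417 -0.0007498832572026152 [-1.3189  0.2272  0.1374] [-0.0003 -0.0001 -0.0003] [-0.2526  0.9293]
```

View pics/i_side.png

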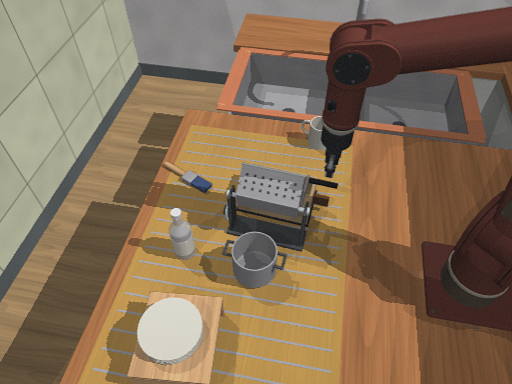

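Grip width is 0, so the bar wasn't held: the fingers pressed on it from above or the side and pushed it over the catch. I'll look closer.

```bash
python3 - <<'E'
from h import *
print(observe()['clock'],observe()['force'])
p=camera_params("wrist");f=grab_frame("wrist")
cv2.imwrite("pics/j_w.png",f[:,:,::-1])
for x in(-.174,-.089):
    print(proj("wrist",arc(-1.45,x),p)[0],proj("wrist",arc(-1.0,x),p)[0],proj("scene",arc(-1.45,x))[0],proj("side",arc(-1.45,x))[0])
g=grab_frame("side")[130:260,200:360,::-1];cv2.imwrite("pics/j_side.png",cv2.resize(g,None,fx=4.5,fy=4.5,interpolation=2))
g=grab_frame("scene")[110:250,180:340,::-1];cv2.imwrite("pics/j_scene.png",cv2.resize(g,None,fx=4.2,fy=4.2,interpolation=2))
E
```

```text
27.6917 [-0.3124 -0.4855 -0.0373]
[277.696  253.2695] [258.3379 287.1231] [277.4855 133.2731] [338.3078 185.6277]
[280.4129 145.0959] [258.1729 157.2562] [262.6495 152.7736] [308.1721 179.2248]
```

View pics/j_w.png

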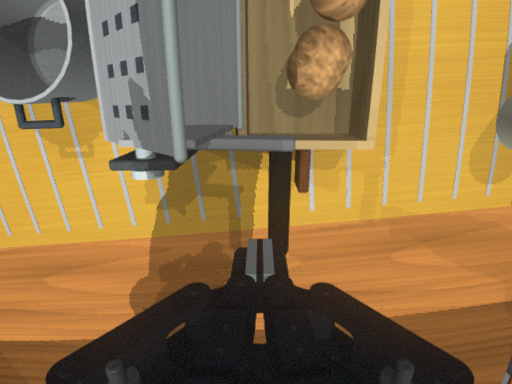

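View pics/j_side.png

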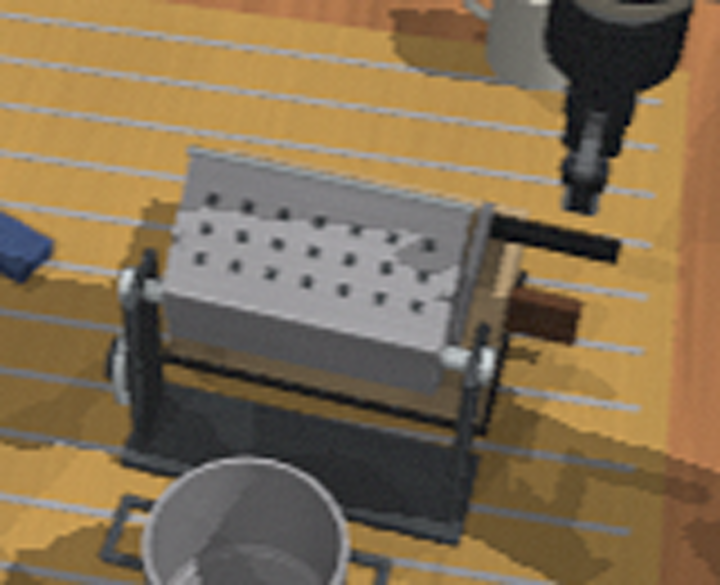

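View pics/j_scene.png

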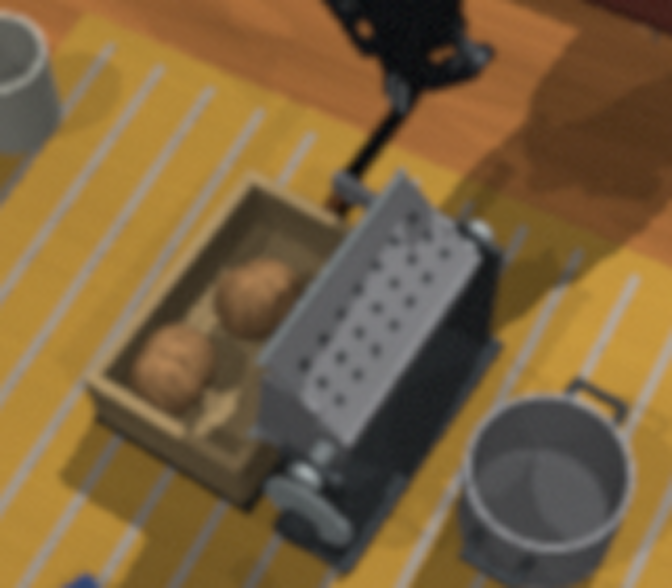

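```bash
python3 - <<'E'
from h import *
def tri(a,b):
    c1,d1=ray("scene",a);c2,d2=ray("side",b)
    A=np.c_[d1,-d2];t=np.linalg.lstsq(A,c2-c1,rcond=None)[0]
    P,Q=c1+t[0]*d1,c2+t[1]*d2; return (P+Q)/2,np.linalg.norm(P-Q)
print(tri((307,133),(336.8,192.5)))
print(tri((269.4,150.6),(306.3,175)),tri((280,221.4),(228,202)))
# tipped: bar end
print(tri((180+395/4.2,110+120/4.2),(200+618/4.5,130+249/4.5)),arc(-1.45,-.174))
s=observe();print(s['eef_pos'],s['clock'])
E
```

```text
(array([ 0.3947, -0.0482,  0.2449]), np.float64(0.0024237731914211547))
(array([ 0.4756, -0.1276,  0.2059]), np.float64(0.0021935795515763703)) (array([0.6606, 0.0007, 0.2051]), np.float64(0.0003446354658257451))
(array([ 0.3891, -0.1566,  0.1437]), np.float64(0.01261887874947407)) [np.float64(0.38371890066346187), np.float64(-0.14629266905335928), np.float64(0.16205027693673665)]
[ 0.4171 -0.134   0.2042] 27.8417
```

```bash
python3 - <<'E'
from h import *
o=down(SY-np.pi/2); dz=-.009
h=np.array(arc(-1.45))
move_linear([*observe()['eef_pos'][:2],.235],o,max_speed=.15)
gripper_open()
move_linear([h[0],h[1],.225],o,max_speed=.12)
f=grab_frame("wrist");cv2.imwrite("pics/k_w.png",f[:,:,::-1])
move_linear([h[0],h[1],h[2]+dz],o,max_speed=.08)
s=observe();print(s['clock'],s['grip_width'],s['force'],s['eef_pos'])
gripper_close()
s=observe();print(s['clock'],s['grip_width'],s['force'],s['eef_pos'],s['joints'])
f=grab_frame("wrist");cv2.imwrite("pics/k_w2.png",f[:,:,::-1])
E
```

```text
30.3833 1.0005629379452912 [0.5703 0.9765 0.4256] [ 0.4159 -0.1492  0.1534]
31.0333 0.15905633342003705 [-2.8089  4.2319  6.6234] [ 0.4157 -0.1483  0.1534] [-0.8589 -0.1807  1.0353  2.0764  0.1677  1.1637 -1.5588]
```

View pics/k_w2.png

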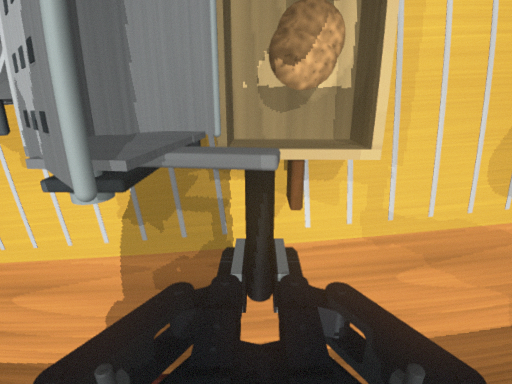

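View pics/k_w.png

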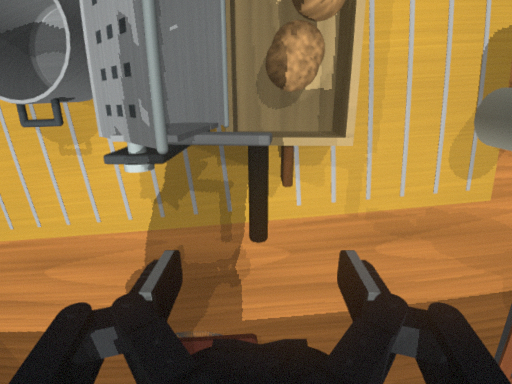

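The bar is held (width 0.159, about 16 mm). Now I'll ease it back slowly.

```bash
python3 - <<'E'
from h import *
o=down(SY-np.pi/2); dz=-.009
off=np.array([0,0,dz])
for th in np.append(np.arange(-1.35,-.01,.1),0):
    move_linear(list(np.array(arc(th))+off),o,max_speed=.03)
    s=observe();print(round(th,2),round(s['clock'],2),round(s['grip_width'],3),s['force'],s['joints'][1:3])
    if np.linalg.norm(s['force'])>50 or s['grip_width']<.1: print("STOP");break
for n in("wrist","scene","side"):
    cv2.imwrite(f"pics/l_{n}.png",grab_frame(n)[:,:,::-1])
E
```

```text
-1.35 31.57 0.154 [ 3.4848  4.9346 -7.3666] [-0.1979  1.0149]
-1.25 32.05 0.149 [ 5.401   3.8701 -9.8061] [-0.2131  0.9943]
-1.15 32.53 0.149 [  3.941    0.1593 -12.3589] [-0.2266  0.9735]
-1.05 33.02 0.139 [-1.2755 -5.3082 -1.971 ] [-0.2388  0.9527]
-0.95 33.5 0.129 [-0.8813 -7.7104  0.9779] [-0.2486  0.932 ]
-0.85 33.98 0.131 [ -0.8046 -10.1196   0.1686] [-0.2565  0.9114]
-0.75 34.47 0.115 [ -7.3991 -12.687    9.4735] [-0.2632  0.8914]
-0.65 34.95 0.003 [-0.4132  1.4953 -0.6255] [-0.2674  0.8692]
STOP
```

View pics/l_wrist.png

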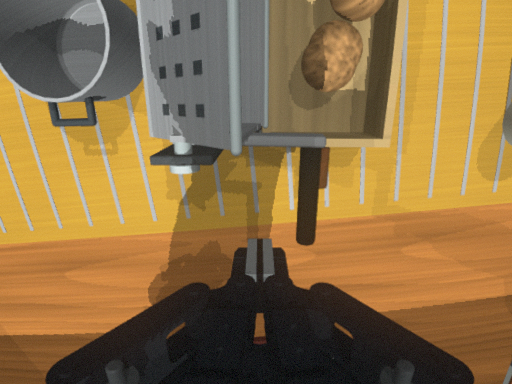

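View pics/l_side.png

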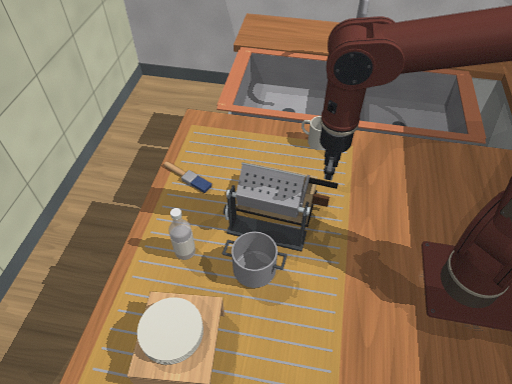

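The bar slipped out of the pads at about −0.7 rad and dropped back to the tipped stop; the potatoes are still in the box. I'll regrip deeper, so the bar sits higher between the pads, and check early in the lift.

```bash
python3 - <<'E'
from h import *
o=down(SY-np.pi/2); dz=-.020
h=np.array(arc(-1.45))
p=observe()['eef_pos']
gripper_open()
move_linear([h[0],h[1],.21],o,max_speed=.15)
move_linear([h[0],h[1],h[2]+dz],o,max_speed=.10)
s=observe();print(s['clock'],s['grip_width'],s['force'],s['eef_pos'])
gripper_close()
s=observe();print(s['clock'],s['grip_width'],s['force'],s['eef_pos'])
f=grab_frame("side");cv2.imwrite("pics/m0.png",f[:,:,::-1])
th=-1.3
move_linear(list(np.array(arc(th))+[0,0,dz]),o,max_speed=.03)
s=observe();print(s['clock'],s['grip_width'],s['force'],s['eef_pos'])
f2=grab_frame("side");cv2.imwrite("pics/m1.png",f2[:,:,::-1])
g=np.hstack([cv2.resize(x[130:230,290:360,::-1],None,fx=5.5,fy=5.5,interpolation=2) for x in(f,f2)])
cv2.imwrite("pics/m.png",g)
f=grab_frame("wrist");cv2.imwrite("pics/m_w.png",f[:,:,::-1])
E
```

```text
37.1333 1.0006851015632399 [0.0912 0.2382 0.3199] [ 0.416  -0.1491  0.1425]
37.7917 0.1612138100069686 [-2.0986  4.0592  5.3104] [ 0.4157 -0.1483  0.1424]
38.4917 0.1632650915954613 [ 4.5788  3.8245 -6.2625] [ 0.4159 -0.1458  0.1566]
```

View pics/m.png

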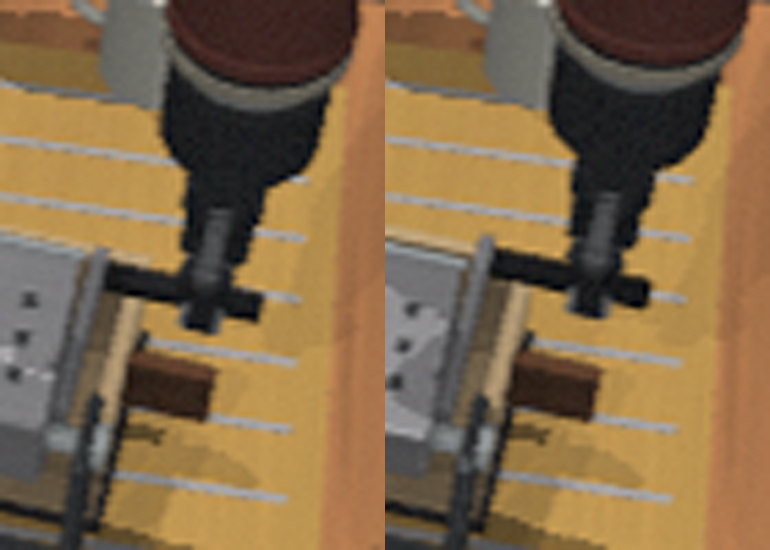

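View pics/m_w.png

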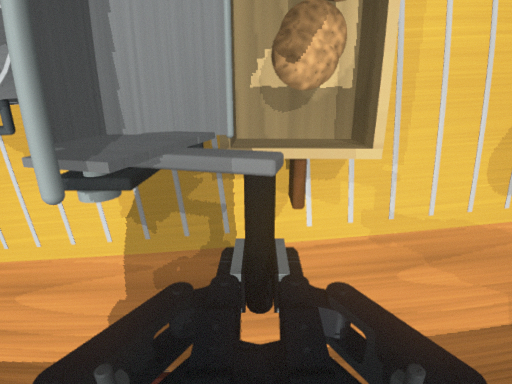

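```bash
python3 - <<'E'
from h import *
o=down(SY-np.pi/2); w0=.155
F=[]; dz=-.020
for th in np.arange(-1.2,-.74,.1):
    dz-=.0015
    move_linear(list(np.array(arc(th))+[0,0,dz]),o,max_speed=.03)
    s=observe();print(round(th,2),round(s['clock'],2),round(s['grip_width'],3),s['force'],s['joints'][1:3])
    if np.linalg.norm(s['force'])>50 or s['grip_width']<.148: print("STOP");break
f=grab_frame("side");cv2.imwrite("pics/n.png",cv2.resize(f[110:220,270:370,::-1],None,fx=5.5,fy=5.5,interpolation=2))
E
```

```text
-1.2 39.02 0.16 [ 3.6505 -0.1937 -8.1624] [-0.2031  1.0065]
-1.1 39.47 0.164 [ 3.871  -6.7983 -9.5636] [-0.2154  0.9871]
-1.0 39.91 0.164 [  0.1775 -11.0643  -2.3791] [-0.2263  0.968 ]
-0.9 40.35 0.163 [ -1.4611 -18.7536   0.2783] [-0.2353  0.9495]
-0.8 40.8 0.161 [ -7.3167 -27.6905  10.7211] [-0.243   0.9313]
```

View pics/n.png

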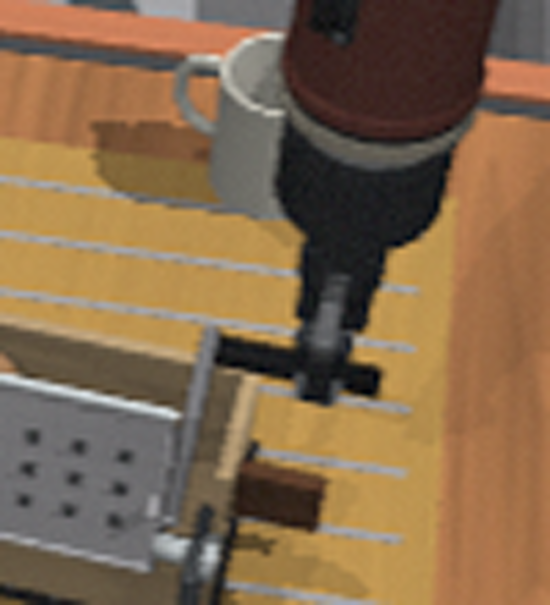

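```bash
python3 - <<'E'
from h import *
o=down(SY-np.pi/2); dz=-.0265
for th in np.arange(-.75,.01,.075):
    dz=min(dz+.002,-.018)
    move_linear(list(np.array(arc(th))+[0,0,dz]),o,max_speed=.025)
    s=observe();print(round(th,2),round(s['clock'],2),round(s['grip_width'],3),s['force'],s['joints'][1:3])
    if np.linalg.norm(s['force'])>60 or s['grip_width']<.145: print("STOP");break
for n in("wrist","side"):
    f=grab_frame(n);cv2.imwrite(f"pics/o_{n}.png",f[:,:,::-1])
E
```

```text
-0.75 41.3 0.164 [ -6.4691 -23.5692  12.8278] [-0.2502  0.9158]
-0.68 41.81 0.161 [ -8.4029 -21.139   16.3703] [-0.2569  0.8973]
-0.6 42.31 0.159 [ -9.9011 -17.3737  19.4652] [-0.2624  0.8792]
-0.53 42.81 0.16 [-10.0433 -14.0684  20.7173] [-0.2667  0.8615]
-0.45 43.27 0.159 [-10.9677 -13.9344  21.8706] [-0.2688  0.8472]
-0.38 43.72 0.157 [-13.0952  -5.9452  24.9659] [-0.2697  0.8323]
-0.3 44.17 0.157 [-10.3227  -3.4735  23.5328] [-0.2695  0.8189]
-0.23 44.62 0.156 [-10.8071  -0.7331  21.7313] [-0.2686  0.8068]
-0.15 45.07 0.155 [-5.2651 -0.4155 14.0125] [-0.2665  0.7951]
-0.08 45.52 0.155 [-6.5776 -0.4417 12.7622] [-0.264   0.7849]
-0.0 45.97 0.159 [ 0.3077 -1.6039  5.7404] [-0.2604  0.7749]
```

View pics/o_side.png

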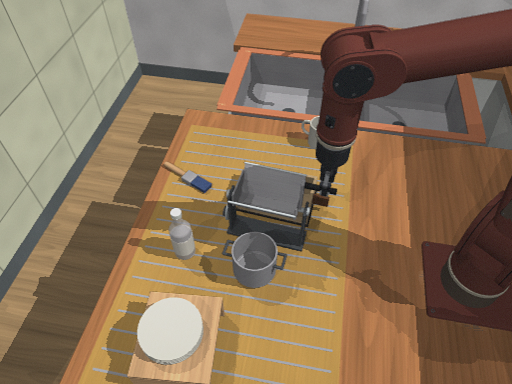

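View pics/o_wrist.png

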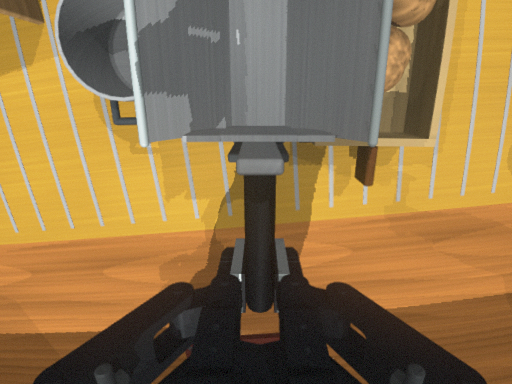

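The strainer is upright and still held. Release, back off straight up, and check.

```bash
python3 - <<'E'
from h import *
o=down(SY-np.pi/2)
gripper_open(); p=observe()['eef_pos']
move_linear([p[0],p[1],.36],o,max_speed=.15)
f=grab_frame("wrist");cv2.imwrite("pics/p_wrist.png",f[:,:,::-1])
move_pose([.42,.25,.33],down(np.radians(-60)))
s=observe();print(s['clock'],s['force'],s['eef_pos'])
for n,(y,x) in(("scene",(110,160)),("side",(110,170))):
    f=grab_frame(n);cv2.imwrite(f"pics/p_{n}.png",f[:,:,::-1])
    cv2.imwrite(f"pics/p_{n}c.png",cv2.resize(f[y:y+150,x:x+200,::-1],None,fx=4,fy=4,interpolation=2))
E
```

```text
48.9667 [ 0.5907  0.5587 -0.6098] [0.421  0.2481 0.3305]
```

View pics/p_scenec.png

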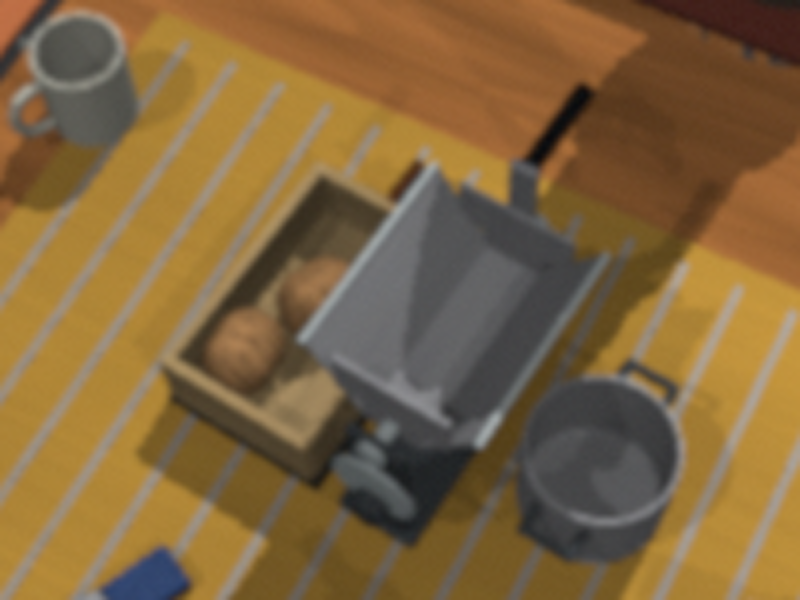

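View pics/p_sidec.png

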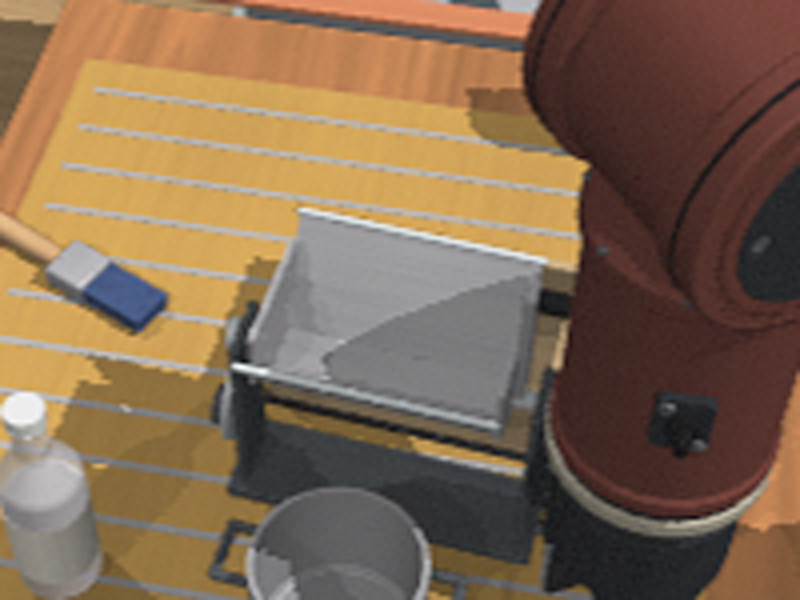

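View pics/p_wrist.png

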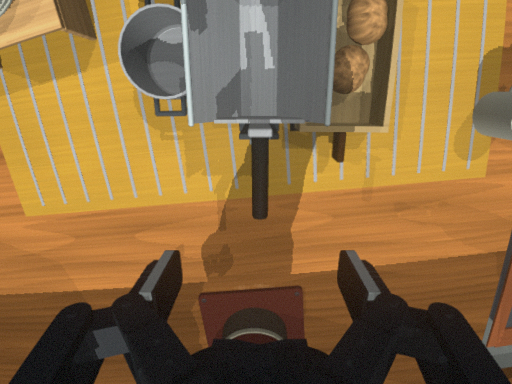

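View pics/p_scene.png

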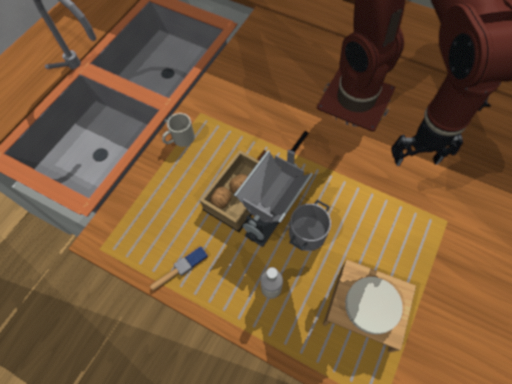

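The final views match the start images to within 1 px:
- Trough rim corners are at (269,151), (236,195) and (311,174), and the handle end is at (307,132).
- Both potatoes are inside the box, and the box corner at (201,202) hasn't moved since I placed it.
- The pot, bottle and mug haven't moved.

Handing in.

```bash
python3 -c "
from station import *
job_done(); print(observe()['clock'])"
```

```text
the job is handed in; nothing more can be done
the job is handed in; nothing more can be done
```

I finished the whole job in the order asked and handed it in at about 49 s of the 72 s allowed. The hand-in gives no verdict, so the results below are from my own checks.

**What I did**
- **Box:** I drew it out by its tab to about 226 mm from the shelf and let go. I then gripped it by the −y long wall at mid-length, carried it over the strainer, lowered it farther out, slid it in under the rim and set it on the mat.
- **Strainer over:** I pushed the handle past its catch. It went fully over and both potatoes dropped into the box.
- **Strainer back:** I took hold of the handle, eased it back upright in small steps at about 25–30 mm/s, and let go.

**Last checks**
- **Strainer and potatoes:** the strainer is upright, with its rim and handle back at their starting pixels to within 1 px. Both potatoes are in the box.
- **Box on mat:** it sits square, within about 1 mm of the mat's centre.
- **Other things:** the pot, bottle and mug have not moved, and the arm is touching nothing.

**What did not go as planned**
- **Box tilt:** it hung about 10–15 mm low at the tab end while carried, and levelled when set down.
- **Going over:** I meant to grip the bar, but the gripper closed fully without holding it. The closed fingers pushed the handle over instead.
- **First try at easing back:** the bar slipped out of the pads at about −0.7 rad and the strainer fell back to the tipped stop. A deeper grip held all the way on the second try. The largest force I read then was about 31 N, sampled after each step.

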